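Set the tally counter to the number of ointment jars

ROBOT

A 6-joint arm with a two-finger parallel gripper is mounted at the origin on a cart in front of the work surface, level with it; the furniture and walls round the work are solid. World frame = base frame: x ahead of the robot, y to its left, z up, the work surface at z = 0. Lengths are in m, angles in rad, forces in N, time in s.
With the tool pointing down it reaches from about 0.3 to 0.875 m from the base axis. Payload 6.4 kg.
Tool frame: the origin (TCP) lies where the fingers leave the gripper's body, on its centre line; the fingertips stand 73 mm ahead of it and the grasp point (between the pads) lies 54 mm ahead of it; z points along the fingers, y is the line along which they close (so a half turn about z gives the same grasp; the last joint's range is limited). The gripper opens to 85 mm and grips with 20 to 120 N. Pads are 22 mm wide; open, the fingers measure 114 mm over their backs; the gripper's body (76 mm by 85 mm) begins 54 mm behind the grasp point. The pads swing forward as they close: fully open they stand 13 mm farther back than shut.
Start: joints at [1.101, 0.181, 1.607, -0, 1.354, -0.206], TCP at [0.15, 0.555, 0.304] pointing down, gripper open.
Joint ranges: [-2.99, 2.99], [-0.89, 2.07], [0.3, 2.58], [-1.14, 4.28], [0, 2.63], [-3.12, 3.12]. Speed limits (rad/s): [2.57, 2.57, 3.01, 3.14, 3.14, 3.14].

INTERFACE

Orientations are given as a unit quaternion [w, x, y, z].
In Python, from bench import ctrl gives the robot as it stands.
- The arm moves only by the tool carry_out, never from a script. Its argument "steps" is one flat list of numbers, 7 for each row, row after row: the shift along the tool's x, y, z in m, then the turn, a rotation vector about the tool's x, y, z in rad, then the opening, from 0 (shut) to 1 (fully open). In form: [dx, dy, dz, wx, wy, wz, claw, dx, dy, dz, wx, wy, wz, claw, ...]. A call has 1 to 20 rows; each row is the pose to reach, as a shift and turn from the pose commanded when the call began, along the tool's axes at that moment; what a row does not reach only later rows make up. A row lasts 1/10 s, in which the tool goes at most 50 mm and 8.59 degrees, less where a joint would pass 70% of its speed; a pose out of reach is approached as far as the arm can. A call with a gripper value outside its range is refused whole. The fingers move at their own pace and stop on an object; the grip force is fixed at half the most. Time passes only in rows, so rows that repeat a pose let the fingers close. It gives the time, the measured TCP pose, the force, the opening and the grip force at its end, in the units of the state.
- ctrl.get_obs(): the state, without advancing time (a new reading comes with each control period).
- ctrl.camera(name): name is "side" or "top" or "wrist"; returns the picture (420x560x3 uint8, red, green, blue); there is no depth.
- ctrl.camera_params(name): a dict with "vertical_fov" (degrees; the focal length in pixels is half the picture's height over the tangent of half this angle, whatever the lens; pixels are square), "cx", "cy" (the principal point, pixels), "cam_to_world" (4x4, takes a point from camera to world coordinates); the wrist camera has in their place "hand_eye" (4x4, takes a point from camera to tool coordinates, whose origin is the TCP and whose axes are the flange's). Camera axes: x right, y down, z forward; pixel columns grow to the right and rows downward; lengths in m; the calibration is good to about 2 mm. A picture is of the moment at which its call begins: read the wrist's pose just before it. camera_params takes no time and is no camera call.
- ctrl.hand_in(): hands the job in; it is judged then, once.
The state is a dict: "time_s": time; "q": joint angles; "dq": joint speeds; "joint_efforts": joint torques, N m; "eef_pos": TCP position; "eef_rot": TCP orientation; "wrist_force": force on the tool from outside, world axes, zero at the start; "torque": the same for the moment, N m; "opening": opening from 0.0 (shut) to 1.0 (fully open); "grasp_force": force on a finger pad.
Only numpy, scipy, OpenCV 4.12 (cv2) and the standard library are available. Lean on these libraries where they do the work, as an engineer would, in place of code of your own. Each camera call takes 0.05 s, during which the arm holds its last target. There are 200 camera calls.

TASK

Count the blue ointment jars in the large green compartment of the sorting tray and set the tally counter to that number: roll its thumbwheel up, digit by digit, by pushing its ridges down at the front from under the clear visor. Leave the jars, vials and bottles standing where they are.

Things in the scene. Friction and masses are not known exactly. Their poses are not given: they have to be found in the camera images.
- counter: tally counter, a white upright box fixed to the worktop, 90 deep x 120 wide x 148 high. Origin on the worktop straight below the wheel's axis; x to its back, y to its left as seen from the robot, z up. Front face at x = -26, back at x = +64; a foot plate (12 high, 130 wide) stands out 5 mm farther
- visor_lip (a point): middle of the front lower edge of the counter's clear visor: a plate 112 wide, 4 thick, underside 148 above the worktop, jutting out over the wheel to x = -62 in the counter's frame. It keeps a vertical tool from the wheel; tilted 30 to 45 degrees (fingers pointing forward and down) the tool passes in front of this lip. Same axes as the counter
- wheel_axis (a point): middle of the thumbwheel on its axis, 80 above the worktop; axes as the counter's, the wheel's axis is y. White drum of radius 34, 34 wide, coming out of the front face, with ten blue ridges along the axis, 36 degrees apart (round bars of radius 3, crests at radius 41). The digit shown is the number of black dots (none = 0) on the white field facing front between the two red index marks
- digit_wheel (a joint): thumbwheel angle, rad: digit x 0.628 (36 deg), stops just beyond digits 0 and 9. Grows as the wheel's front is pushed DOWN. At each digit a spring detent holds it with one ridge 18 deg above and the next 18 deg below axis height at the front. Pushing the upper down to the lower one's place adds one; 4 to 8 N starts it; past half way it snaps home; 18 deg too far starts the next digit. May start halfway
- tray: flat aluminium sorting tray fixed to the worktop, 146 (x) x 276 (y), rims 16 high, floor 4 thick. Origin under its middle. A rib at y = -65 divides it: the large compartment (green floor, y -65 to +136) holds six things, the small one (yellow floor, y below -65) has two
- dropper: bystander: small white drop bottle with red pointed cap, 29 wide, 86 high, beside the counter; origin at its underside
- brown_bottle: bystander: brown glass medicine bottle with white cap, 46 wide, 129 high, beside the counter; origin at its underside
- jar_1: blue ointment jar with dark blue lid, 36 wide, 53 high, standing in one of the tray's compartments; origin at its underside
- jar_2: blue ointment jar with dark blue lid, 36 wide, 53 high, standing in one of the tray's compartments; origin at its underside
- jar_3: blue ointment jar with dark blue lid, 36 wide, 53 high, standing in one of the tray's compartments; origin at its underside
- jar_4: blue ointment jar with dark blue lid, 36 wide, 53 high, standing in one of the tray's compartments; origin at its underside
- jar_5: blue ointment jar with dark blue lid, 36 wide, 53 high, standing in one of the tray's compartments; origin at its underside
- vial_1: clear vial with dark grey cap, 29 wide, 74 high, standing in one of the tray's compartments; origin at its underside
- vial_2: clear vial with dark grey cap, 29 wide, 74 high, standing in one of the tray's compartments; origin at its underside
- vial_3: clear vial with dark grey cap, 29 wide, 74 high, standing in one of the tray's compartments; origin at its underside

How it is judged:
At the end, for the whole second after the job is handed in: The thumbwheel rests within 0.15 rad of the digit that equals the number of ointment jars in the tray's large compartment (3, 4 or 5: as the eight places are all taken, this is 3 plus the number of vials in the small compartment) (((y of each of vial_1, vial_2, vial_3 in the frame of tray above -0.065 m and value of joint digit_wheel between 1.735 and 2.035 rad) or (y of vial_1 in the frame of tray below -0.065 m and y of each of vial_2, vial_3 in the frame of tray above -0.065 m and value of joint digit_wheel between 2.363 and 2.663 rad) or (y of each of vial_1, vial_3 in the frame of tray above -0.065 m and y of vial_2 in the frame of tray below -0.065 m and value of joint digit_wheel between 2.363 and 2.663 rad) or (y of each of vial_1, vial_2 in the frame of tray below -0.065 m and y of vial_3 in the frame of tray above -0.065 m and value of joint digit_wheel between 2.992 and 3.292 rad) or (y of each of vial_1, vial_2 in the frame of tray above -0.065 m and y of vial_3 in the frame of tray below -0.065 m and value of joint digit_wheel between 2.363 and 2.663 rad) or (y of each of vial_1, vial_3 in the frame of tray below -0.065 m and y of vial_2 in the frame of tray above -0.065 m and value of joint digit_wheel between 2.992 and 3.292 rad) or (y of vial_1 in the frame of tray above -0.065 m and y of each of vial_2, vial_3 in the frame of tray below -0.065 m and value of joint digit_wheel between 2.992 and 3.292 rad)) and velocity of joint digit_wheel between -0.1 and 0.1 rad/s); the robot touches nothing.
It fails at once if a jar, vial or bottle is pushed more than 25 mm from its place or tipped over (distance of any of jar_1, jar_2, jar_3, jar_4, jar_5, vial_1, vial_2, vial_3, dropper, brown_bottle from where it was at the start of the episode above 0.025 m or angle between any of jar_1, jar_2, jar_3, jar_4, jar_5, vial_1, vial_2, vial_3, dropper, brown_bottle's own z axis and vertical above 0.4 rad).
It also fails if it takes over 61 s, if anything falls off the work surface, if the arm or the gripper's body presses on something with over 40 N, if the wrist force passes 120 N, or if a joint passes its speed limit or range.

## Working session

There is one attempt and no reset: what is moved stays moved. The work goes in short steps, Python scripts to look and compute and a tool call to move; the robot and the scene stay as the last step left them, time stands still between calls to the robot, and variables do not carry over. Pictures are saved under pics/ and viewed, at most 10 in all, crops included, and the job is handed in when it is done.

Besides the shell and the picture viewer there is one more tool, called after "Emit:" as a command line: name --argument value ..., lists and objects as JSON in quotes. carry_out: Moves the arm, as the interface text tells. Its arguments: {"type":"object","properties":{"steps":{"type":"array"}},"required":["steps"]}

```bash
ls; mkdir -p pics
python3 - <<'E'
from bench import ctrl
import cv2,numpy as np
o=ctrl.get_obs();print(o['time_s'],o['eef_pos'],o['eef_rot'],o['opening'])
ims=[]
for n in("side","top","wrist"):
    im=ctrl.camera(n);cv2.imwrite(f"pics/{n}0.png",im[...,::-1])
    p=ctrl.camera_params(n);print(n,{k:np.round(v,4).tolist() for k,v in p.items()})
E
```

```text
pics
0.0 [0.14971109 0.55473098 0.30298986] [-2.92368008e-04  1.31511429e-01  9.91314277e-01 -8.13806110e-04] 0.9947703283061864
side {'vertical_fov': 48.1793, 'cx': 278.9177, 'cy': 204.725, 'cam_to_world': [[-0.9966, -0.0485, 0.0665, 0.5454], [-0.0822, 0.5391, -0.8382, 1.0757], [0.0049, -0.8408, -0.5413, 0.7595], [0.0, 0.0, 0.0, 1.0]]}
top {'vertical_fov': 53.1153, 'cx': 280.7829, 'cy': 209.3998, 'cam_to_world': [[-0.0058, -0.9904, 0.1384, 0.4749], [-1.0, 0.0056, -0.0014, 0.083], [0.0006, -0.1384, -0.9904, 1.2491], [0.0, 0.0, 0.0, 1.0]]}
wrist {'vertical_fov': 64.4548, 'cx': 283.0258, 'cy': 212.2854, 'hand_eye': [[0.0009, -0.9601, -0.2796, 0.0707], [1.0, 0.0006, 0.0012, 0.0005], [-0.001, -0.2796, 0.9601, -0.0687], [0.0, 0.0, 0.0, 1.0]]}
```

View pics/top0.png

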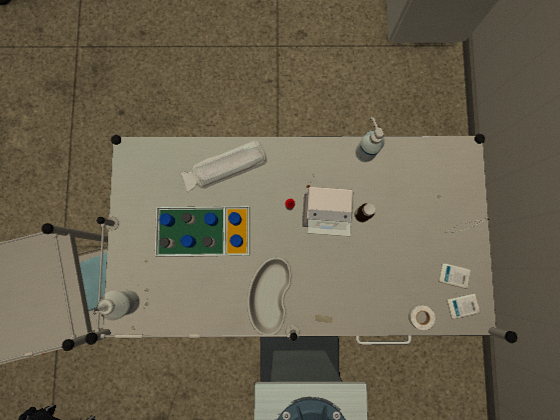

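View pics/side0.png

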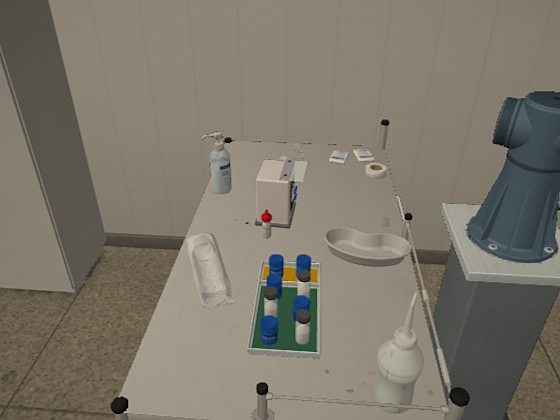

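The tray has three blue lids and three grey caps on green, and two blue lids on yellow at (235,218) and (236,240), so the target is 3. The counter is at about (330,205), with its visor edge near row 235, the dropper at (290,204) and the brown bottle at (365,212).

```bash
cat > h.py <<'E'
import numpy as np,cv2
from bench import ctrl
from scipy.spatial.transform import Rotation as R
def cam(n,o=None):
    p=ctrl.camera_params(n);f=210/np.tan(np.radians(p['vertical_fov']/2))
    if n=='wrist':
        T=np.eye(4);q=o['eef_rot'];T[:3,:3]=R.from_quat([q[1],q[2],q[3],q[0]]).as_matrix();T[:3,3]=o['eef_pos'];M=T@np.array(p['hand_eye'])
    else: M=np.array(p['cam_to_world'])
    return f,p['cx'],p['cy'],M
def ray(c,u,v):
    f,cx,cy,M=c;d=M[:3,:3]@np.array([(u-cx)/f,(v-cy)/f,1]);return M[:3,3],d
def onz(c,u,v,z):
    o,d=ray(c,u,v);return o+d*(z-o[2])/d[2]
def proj(c,P):
    f,cx,cy,M=c;q=M[:3,:3].T@(np.array(P)-M[:3,3]);return cx+f*q[0]/q[2],cy+f*q[1]/q[2]
E
python3 - <<'E'
import cv2
a=cv2.imread('pics/top0.png')[175:245,275:385];b=cv2.imread('pics/side0.png')[145:245,240:320]
a=cv2.resize(a,None,fx=4,fy=4,interpolation=3);b=cv2.resize(b,None,fx=4,fy=4,interpolation=3)
import numpy as np
c=np.zeros((400,770,3),np.uint8);c[:280,:440]=a;c[:400,445:765]=b;cv2.imwrite('pics/c1.png',c)
E
```

```text
(no output)
```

View pics/c1.png

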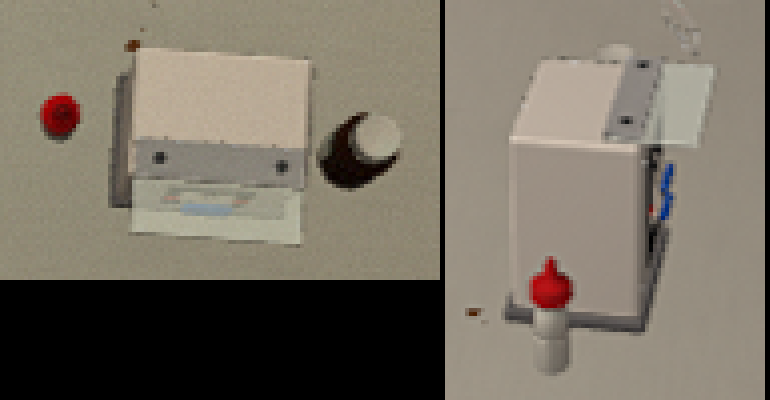

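The crop shows the top face corners at (135,48) and (311,60), and the visor lip corners at (131,232) and (300,243), all in 4x crop pixels. The counter is slightly yawed.

Run:
```python
from h import *
c=cam('top');g=lambda u,v,z:onz(c,275+u/4-.4,175+v/4-.4,z)
bl,br=g(135,48,.148),g(311,60,.148);fl,fr=g(131,232,.150),g(300,243,.150)
print(bl,br,fl,fr,np.linalg.norm(bl-br),np.linalg.norm(fl-fr),np.linalg.norm((bl+br)/2-(fl+fr)/2))
for a,b in((bl,br),(fl,fr)):
    d=a-b;print('yaw',np.degrees(np.arctan2(-d[0],d[1])))
d=(bl+br-fl-fr)/2;yaw=np.arctan2(d[1],d[0]);print('yaw fb',np.degrees(yaw))
y=np.radians(4)
ex=np.array([np.cos(y),np.sin(y),0])
for m,k in(((bl+br)/2,-.064),((fl+fr)/2,.062)):print('origin',m+k*ex)
print('dropper',g(61,115,.08),'brown',g(377,139,.129))
```

```text
[0.68965898 0.00759027 0.148     ] [ 0.68086617 -0.10951285  0.148     ] [0.56660831 0.01217022 0.15      ] [ 0.5587594  -0.09838642  0.15      ] 0.11743276313993507 0.1108349132756737 0.12284630269017316
yaw -4.294055390145968
yaw -4.060870079100792
yaw fb -3.6657317624100028
origin [ 0.62141847 -0.05542571  0.148     ]
origin [ 0.62453283 -0.0387832   0.15      ]
dropper [0.65524172 0.05572997 0.08      ] brown [ 0.63013189 -0.15567741  0.129     ]
```

```bash
cat >> h.py <<'E'
ORG=np.array([.623,-.047,0]);YAW=np.radians(-4)
def W(x,y,z):  # counter frame, z rel. wheel axis, mm
    return ORG+R.from_euler('z',YAW).apply([x/1e3,y/1e3,z/1e3+.08])
def goal(x,z,t,y=0,yaw=None):
    yaw=YAW if yaw is None else yaw;t=np.radians(t)
    Z=np.array([np.sin(t)*np.cos(yaw),np.sin(t)*np.sin(yaw),-np.cos(t)]);Y=np.array([-np.sin(yaw),np.cos(yaw),0]);X=np.cross(Y,Z)
    M=np.stack([X,Y,Z],1);return W(x,y,z)+.011*X-.073*Z,M
def rel(x,z,t,y=0):
    o=ctrl.get_obs();q=o['eef_rot'];A=R.from_quat([q[1],q[2],q[3],q[0]]).as_matrix();p,M=goal(x,z,t,y)
    return np.round(A.T@(p-o['eef_pos']),4),np.round(R.from_matrix(A.T@M).as_rotvec(),3),np.round(p,3)
E
python3 - <<'E'
from h import *
for x,z in((-110,70),(-130,60),(-120,40)):
    r=rel(x,z,42);print(r)
    p,M=goal(x,z,42);q=R.from_matrix(M).as_quat();c=cam('wrist',dict(eef_pos=p,eef_rot=[q[3],*q[:3]]))
    print([np.round(proj(c,P)) for P in(W(-34,0,0),W(-36,0,12),W(-36,0,-12),W(-62,0,68),p+M@[0,0,.073])])
E
```

```text
(array([-0.4499, -0.4897,  0.1068]), array([-0.072, -0.731, -0.185]), array([ 0.456, -0.035,  0.197]))
[array([282., 237.]), array([282., 250.]), array([282., 222.]), array([282., 316.]), array([281., 273.])]
(array([-0.4303, -0.4935,  0.1168]), array([-0.072, -0.731, -0.185]), array([ 0.436, -0.034,  0.187]))
[array([282., 259.]), array([282., 272.]), array([282., 245.]), array([282., 340.]), array([281., 273.])]
(array([-0.4401, -0.4915,  0.1368]), array([-0.072, -0.731, -0.185]), array([ 0.446, -0.035,  0.167]))
[array([282., 278.]), array([282., 293.]), array([282., 263.]), array([282., 373.]), array([281., 273.])]
```

Emit:
carry_out --steps '[-0.45,-0.49,0.107,-0.072,-0.731,-0.185,0,-0.45,-0.49,0.107,-0.072,-0.731,-0.185,0,-0.45,-0.49,0.107,-0.072,-0.731,-0.185,0,-0.45,-0.49,0.107,-0.072,-0.731,-0.185,0,-0.45,-0.49,0.107,-0.072,-0.731,-0.185,0,-0.45,-0.49,0.107,-0.072,-0.731,-0.185,0,-0.45,-0.49,0.107,-0.072,-0.731,-0.185,0,-0.45,-0.49,0.107,-0.072,-0.731,-0.185,0,-0.45,-0.49,0.107,-0.072,-0.731,-0.185,0,-0.45,-0.49,0.107,-0.072,-0.731,-0.185,0,-0.45,-0.49,0.107,-0.072,-0.731,-0.185,0,-0.45,-0.49,0.107,-0.072,-0.731,-0.185,0,-0.45,-0.49,0.107,-0.072,-0.731,-0.185,0,-0.45,-0.49,0.107,-0.072,-0.731,-0.185,0,-0.45,-0.49,0.107,-0.072,-0.731,-0.185,0,-0.45,-0.49,0.107,-0.072,-0.731,-0.185,0,-0.45,-0.49,0.107,-0.072,-0.731,-0.185,0,-0.45,-0.49,0.107,-0.072,-0.731,-0.185,0]'

```text
time_s: 1.95
eef_pos: [0.4578, -0.0383, 0.1973]
eef_rot: [0.359, 0.034, 0.933, -0.013]
wrist_force: [0.2, 0.1, -0.4]
opening: 0.005
grasp_force: 0.0
```

Run:
```python
from h import *
import json
o=ctrl.get_obs();im=ctrl.camera('wrist')[...,::-1];cv2.imwrite('pics/w1.png',im);print(o['time_s'],o['eef_pos'],o['eef_rot'],o['opening'],o['wrist_force'],rel(-110,70,42))
json.dump(dict(p=list(o['eef_pos']),q=list(o['eef_rot'])),open('w1.json','w'))
```

```text
1.95 [ 0.45779232 -0.03831513  0.19730723] [ 0.35899732  0.03418708  0.93261983 -0.01313121] 0.005029163230981516 [ 0.19940077  0.09328212 -0.35885528] (array([ 0.0015,  0.0033, -0.0009]), array([-0.003,  0.002, -0.003]), array([ 0.456, -0.035,  0.197]))
```

View pics/w1.png

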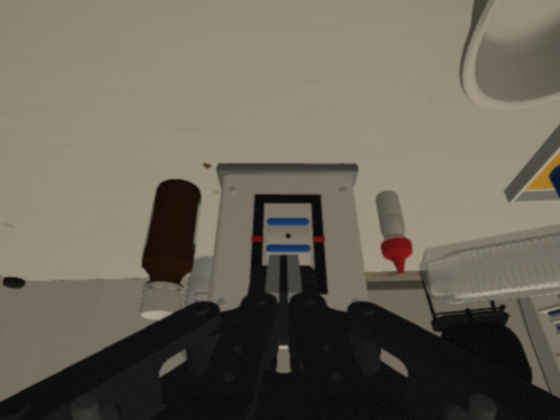

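The view is upside down, with the floor side at the top. The wheel window has blue ridges at rows 221 (lower) and 248 (upper), with one dot at (288,236) between the red marks at row 240. I read that as digit 1, and I'll measure it more closely.

```bash
cat > m.py <<'E'
from h import *
def meas(im,o,ex=-36.1):
    hsv=cv2.cvtColor(im,cv2.COLOR_BGR2HSV)
    c=cam('wrist',o)
    def onx(u,v,x):
        p,d=ray(c,u,v);Q=R.from_euler('z',-YAW);p=Q.apply(p-ORG)*1e3;d=Q.apply(d);r=p+d*(x-p[0])/d[0];r[2]-=80;return r.round(1)
    for nm,lo,hi,x in(('blue',(100,120,60),(130,255,255),ex),('red',(170,150,60),(180,255,255),-26),('red',(0,150,60),(8,255,255),-26)):
        m=cv2.inRange(hsv,lo,hi);n,l,s,ce=cv2.connectedComponentsWithStats(m)
        for i in range(1,n):
            if s[i,4]>15 and 200<ce[i][0]<370: print(nm,s[i].tolist(),ce[i].round(1),onx(*ce[i],x),'L',onx(s[i,0],ce[i][1],x)[1],'R',onx(s[i,0]+s[i,2],ce[i][1],x)[1])
E
python3 - <<'E'
from m import *
import json
d=json.load(open('w1.json'));im=cv2.imread('pics/w1.png');meas(im,dict(eef_pos=np.array(d['p']),eef_rot=d['q']))
cv2.imwrite('pics/c2.png',cv2.resize(im[185:300,210:370],None,fx=4.5,fy=4.5,interpolation=3)[::-1,::-1])
E
```

```text
blue [268, 219, 41, 6, 236] [287.7 221.5] [-36.1   1.2 -11.9] L -14.4 R 18.1
blue [267, 245, 43, 7, 252] [287.6 248.3] [-36.1   0.9  11.5] L -14.6 R 17.9
red [252, 236, 11, 6, 62] [256.9 238.7] [-26.  -23.5  -1.9] L -27.4 R -18.6
red [313, 236, 12, 6, 59] [318.3 238.8] [-26.   25.7  -1.6] L 21.5 R 31.1
```

View pics/c2.png

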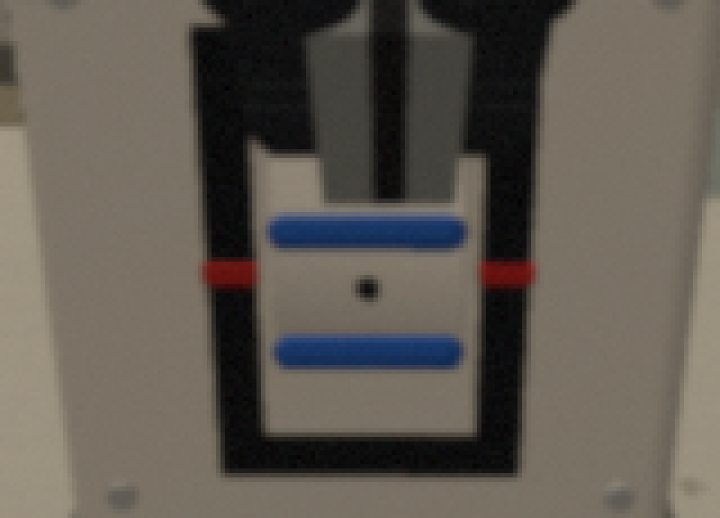

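```bash
sed -i 's/t=np.radians(t)$/t=np.radians(t);y=y+1.2/' h.py
python3 - <<'E'
from h import *
print(ctrl.get_obs()['eef_pos'],*rel(-62,22,42))
E
```

```text
[ 0.4579098  -0.03874371  0.19723943] [-0.0019  0.0047  0.0669] [-0.003  0.002 -0.003] [ 0.504 -0.038  0.149]
```

Emit:
carry_out --steps '[-0.001,0.002,0.033,0,0,0,0,-0.002,0.005,0.067,-0.003,0.002,-0.003,0,-0.002,0.005,0.067,-0.003,0.002,-0.003,0,-0.002,0.005,0.067,-0.003,0.002,-0.003,0]'

```text
time_s: 2.4
eef_pos: [0.5022, -0.0324, 0.147]
eef_rot: [0.356, 0.03, 0.934, -0.01]
wrist_force: [-1.0, -0.1, -0.3]
opening: -0.001
grasp_force: 0.0
```

Run:
```python
from m import *
o=ctrl.get_obs();im=np.ascontiguousarray(ctrl.camera('wrist')[...,::-1]);cv2.imwrite('pics/w2.png',im);print(o['time_s'],o['eef_pos'],o['wrist_force'],rel(-62,22,42))
meas(im,o)
for z in(20,): print(rel(-36.5,z,42))
```

```text
2.4 [ 0.50222063 -0.03237727  0.14704313] [-0.96165165 -0.06307077 -0.277579  ] (array([-0.0018, -0.0047,  0.0011]), array([ 0.005, -0.002,  0.003]), array([ 0.504, -0.038,  0.149]))
blue [246, 254, 22, 9, 188] [256.9 258. ] [-36.1  -8.1 -12.4] L -14.7 R -1.5
red [224, 278, 16, 7, 107] [231.8 281.1] [-26.  -23.6  -1.6] L -28.4 R -18.6
red [317, 278, 4, 7, 23] [318.4 281. ] [-26.   29.3  -1.6] L 28.4 R 30.8
(array([-0.0195, -0.0048,  0.0196]), array([ 0.005, -0.002,  0.003]), array([ 0.53 , -0.039,  0.147]))
```

View pics/w2.png

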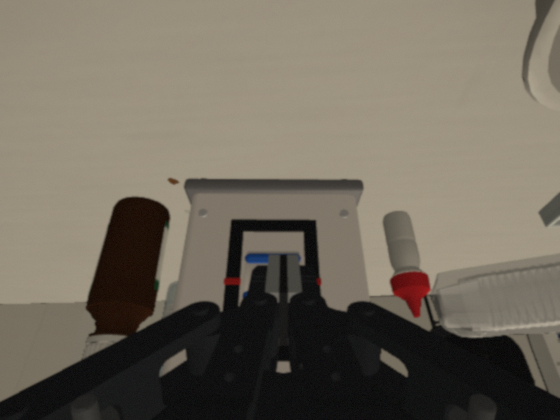

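The fingers are closed and hang in front of the upper ridge, about 5 mm too far to the counter's left (tip at column 284, wheel centre at 272). I'll correct that while inserting.

Emit:
carry_out --steps '[-0.002,-0.005,0.001,0.005,-0.002,0.003,0,-0.008,-0.005,0.007,0.005,-0.002,0.003,0,-0.014,-0.005,0.013,0.005,-0.002,0.003,0,-0.0195,-0.005,0.0196,0.005,-0.002,0.003,0,-0.0195,-0.005,0.0196,0.005,-0.002,0.003,0,-0.0195,-0.005,0.0196,0.005,-0.002,0.003,0]'

```text
time_s: 3.05
eef_pos: [0.5305, -0.0401, 0.1468]
eef_rot: [0.358, 0.033, 0.933, -0.013]
wrist_force: [-0.6, 1.1, 0.6]
opening: 0.001
grasp_force: 0.0
```

Run:
```python
from m import *
o=ctrl.get_obs();print(o['time_s'],o['wrist_force'],rel(-36.5,20,42));print(rel(-36.5,-7,42))
im=np.ascontiguousarray(ctrl.camera('wrist')[...,::-1]);meas(im,o)
```

```text
3.05 [-0.62161361  1.09840031  0.64593187] (array([ 0.0005,  0.0008, -0.0006]), array([-0.001,  0.   , -0.   ]), array([ 0.53 , -0.039,  0.147]))
(array([0.0185, 0.0008, 0.0195]), array([-0.001,  0.   , -0.   ]), array([ 0.53 , -0.039,  0.12 ]))
blue [253, 231, 62, 10, 594] [283.3 235.5] [-36.1   1.2 -12.1] L -14.8 R 17.9
red [228, 257, 19, 9, 145] [237.2 261. ] [-26.  -23.6  -1.9] L -28.5 R -18.3
red [321, 258, 18, 8, 136] [329.  261.5] [-26.   25.7  -1.6] L 21.4 R 31.1
```

Emit:
carry_out --steps '[0.002,0,0.002,0,0,0,0,0.004,0,0.004,0,0,0,0,0.006,0,0.006,0,0,0,0,0.008,0,0.0085,0,0,0,0,0.01,0,0.0105,0,0,0,0,0.012,0,0.013,0,0,0,0,0.014,0,0.015,0,0,0,0,0.016,0,0.017,0,0,0,0,0.018,0,0.019,0,0,0,0,0.018,0,0.0195,0,0,0,0,0.018,0,0.0195,0,0,0,0]'

```text
time_s: 4.2
eef_pos: [0.5323, -0.039, 0.1282]
eef_rot: [0.352, 0.034, 0.935, -0.013]
wrist_force: [-0.2, 0.0, -1.2]
opening: 0.003
grasp_force: 0.0
```

Run:
```python
from m import *
o=ctrl.get_obs();print(o['time_s'],o['wrist_force'],rel(-36.5,-7,42));
im=np.ascontiguousarray(ctrl.camera('wrist')[...,::-1]);cv2.imwrite('pics/w3.png',im);meas(im,o)
```

```text
4.2 [-0.21194232  0.02644988 -1.16822895] (array([ 0.0073, -0.0005,  0.0046]), array([-0.002, -0.012, -0.002]), array([ 0.53 , -0.039,  0.12 ]))
blue [249, 264, 18, 9, 54] [253.5 266.6] [-36.1 -12.5 -13.4] L -14.8 R -5.8
blue [300, 264, 14, 5, 21] [308.2 264.9] [-36.1  14.7 -14.3] L 10.6 R 17.6
red [222, 292, 21, 9, 167] [232.1 296.2] [-26.  -23.5  -1.7] L -28.7 R -18.1
red [320, 293, 20, 9, 140] [330.7 296.4] [-26.   26.1  -1.6] L 20.7 R 30.8
```

Emit:
carry_out --steps '[0,0,0,0,0,0,0,0,0,0,0,0,0,0]'

```text
time_s: 4.45
eef_pos: [0.5323, -0.0391, 0.1283]
eef_rot: [0.353, 0.034, 0.935, -0.013]
wrist_force: [-0.5, -0.3, -0.3]
opening: -0.001
grasp_force: 0.0
```

Run:
```python
from m import *
o=ctrl.get_obs();print(o['time_s'],o['wrist_force'],o['dq'],rel(-36.5,-7,42));
im=np.ascontiguousarray(ctrl.camera('wrist')[...,::-1]);cv2.imwrite('pics/w4.png',im);meas(im,o)
cv2.imwrite('pics/c3.png',cv2.resize(im[210:370,200:360],None,fx=3.5,fy=3.5,interpolation=3)[::-1,::-1])
```

```text
4.45 [-0.51548748 -0.29298421 -0.2601522 ] [-0.00034954  0.00027094  0.00030469  0.00100113  0.00133979  0.00045928] (array([ 0.0074, -0.0004,  0.0047]), array([-0.003, -0.012, -0.002]), array([ 0.53 , -0.039,  0.12 ]))
blue [249, 263, 18, 10, 65] [254.7 265.9] [-36.1 -12.1 -13.7] L -14.9 R -5.9
blue [300, 264, 14, 5, 21] [308.2 264.9] [-36.1  14.6 -14.1] L 10.5 R 17.5
red [223, 292, 20, 9, 167] [232.2 296.1] [-26.  -23.6  -1.7] L -28.2 R -18.2
red [320, 292, 20, 9, 152] [330.4 296. ] [-26.   25.9  -1.7] L 20.6 R 30.7
```

View pics/c3.png

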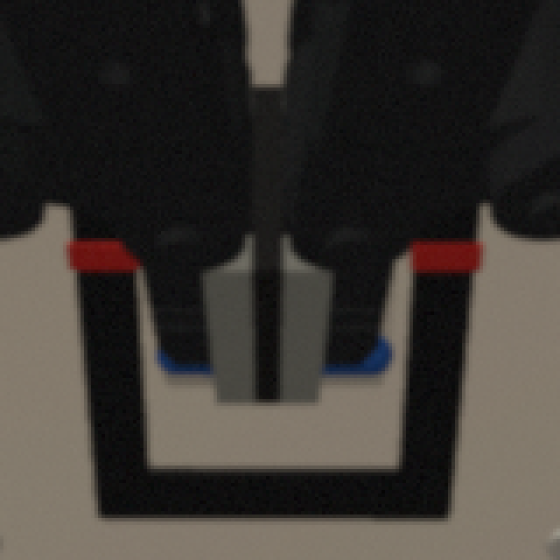

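Run:
```python
from m import *
o=ctrl.get_obs();print(o['q'],o['joint_efforts'],o['torque'],o['wrist_force'])
```

```text
[-0.3961179   0.1429095   2.24567954  1.306218    0.21844881 -3.11743458] [ 3.33296928e-03 -3.13795602e+01 -2.40133059e+01  6.81043435e-01
 -7.81736802e-02 -2.18499545e-04] [-0.00311779  0.33868777  0.00700991] [ 0.17646474 -0.15327396 -0.12090289]
```

The arm stopped because joint 6 reached its range limit (near-aligned wrist), not because of contact. By then the tip was past half way, so the click may already be done. I'll back out and look.

Emit:
carry_out --steps '[0.0047,0,-0.015,0,0,0,0,0.0085,0,-0.021,0,0,0,0,0.0124,0,-0.0273,0,0,0,0,0.0024,0,-0.0385,0,0,0,0,0.002,0,-0.078,0,0,0,0,0.002,0,-0.078,0,0,0,0,0.002,0,-0.078,0,0,0,0]'

```text
time_s: 5.2
eef_pos: [0.4797, -0.0354, 0.1867]
eef_rot: [0.354, 0.034, 0.934, -0.014]
wrist_force: [0.1, -0.1, -1.3]
opening: 0.001
grasp_force: 0.0
```

Run:
```python
from m import *
o=ctrl.get_obs();print(o['time_s'],o['wrist_force'],o['q'],rel(-62,21,39));
im=np.ascontiguousarray(ctrl.camera('wrist')[...,::-1]);cv2.imwrite('pics/w5.png',im);meas(im,o)
cv2.imwrite('pics/c4.png',cv2.resize(im[190:330,200:360],None,fx=4,fy=4,interpolation=3)[::-1,::-1])
```

```text
5.2 [ 0.12374168 -0.05900712 -1.27890575] [-0.45264236 -0.15365319  2.36291179  0.80696537  0.34523835 -2.63843394] (array([ 0.0034, -0.0003,  0.045 ]), array([-0.003,  0.044, -0.002]), array([ 0.507, -0.038,  0.151]))
blue [260, 218, 45, 7, 279] [281.6 221.3] [-36.1   0.8 -11.9] L -14.8 R 17.7
blue [259, 247, 47, 8, 322] [281.7 250.7] [-36.1   0.9  11.5] L -14.6 R 17.6
red [242, 238, 13, 6, 72] [248.4 240.4] [-26.  -23.5  -1.7] L -28.2 R -18.7
red [310, 238, 13, 6, 68] [315.8 240.7] [-26.   25.8  -1.4] L 21.5 R 31.0
```

View pics/c4.png

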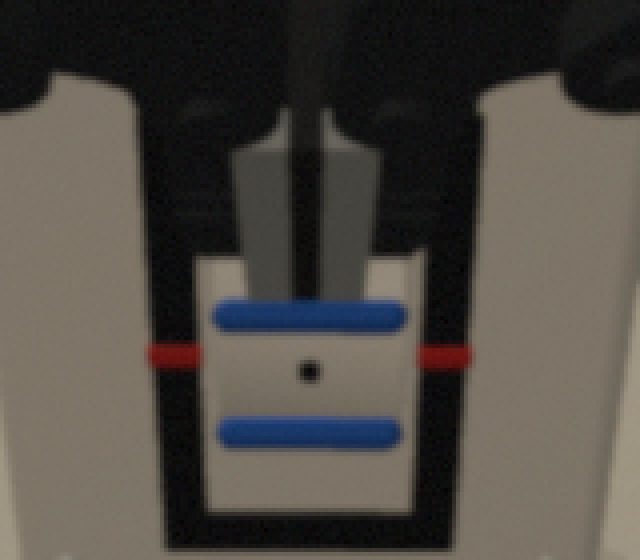

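Still one dot, with ridges at ±11.7 mm, so the wheel stayed at or returned to digit 1. I'll redo the push at 39° tilt, which keeps the wrist away from its limit, and check the wheel before retracting.

Emit:
carry_out --steps '[0.002,0,0.025,0,0.022,0,0,0.003,0,0.045,-0.003,0.044,-0.002,0,0.003,0,0.045,-0.003,0.044,-0.002,0,0.003,0,0.045,-0.003,0.044,-0.002,0,0.003,0,0.045,-0.003,0.044,-0.002,0]'

```text
time_s: 5.75
eef_pos: [0.5062, -0.0369, 0.1492]
eef_rot: [0.331, 0.033, 0.943, -0.011]
wrist_force: [-0.0, -0.2, -0.1]
opening: 0.003
grasp_force: 0.0
```

Run:
```python
from m import *
o=ctrl.get_obs();print(o['time_s'],o['wrist_force'],o['q'],rel(-62,21,39));print(rel(-36.5,20,39),rel(-36.5,1,39))
```

```text
5.75 [-0.01286917 -0.15051226 -0.1264994 ] [-0.41451597  0.02533813  2.28575294  0.87088219  0.28142053 -2.69439899] (array([-0.0016, -0.0007, -0.0008]), array([ 0.001, -0.005, -0.001]), array([ 0.507, -0.038,  0.151]))
(array([-0.0208, -0.0007,  0.0159]), array([ 0.001, -0.005, -0.001]), array([ 0.532, -0.039,  0.15 ])) (array([-0.0089, -0.0008,  0.0307]), array([ 0.001, -0.005, -0.001]), array([ 0.532, -0.039,  0.131]))
```

Emit:
carry_out --steps '[-0.005,-0.001,0.003,0,-0.005,0,0,-0.01,-0.001,0.007,0,-0.005,0,0,-0.015,-0.001,0.011,0,-0.005,0,0,-0.021,-0.001,0.016,0,-0.005,0,0,-0.021,-0.001,0.016,0,-0.005,0,0,-0.019,-0.001,0.018,0,-0.005,0,0,-0.017,-0.001,0.02,0,-0.005,0,0,-0.016,-0.001,0.0225,0,-0.005,0,0,-0.0145,-0.001,0.024,0,-0.005,0,0,-0.0135,-0.001,0.025,0,-0.005,0,0]'

```text
time_s: 6.75
eef_pos: [0.5326, -0.0399, 0.1383]
eef_rot: [0.334, 0.033, 0.942, -0.011]
wrist_force: [-0.4, -0.0, -0.6]
opening: -0.002
grasp_force: 0.0
```

Run:
```python
from m import *
o=ctrl.get_obs();print(o['time_s'],o['wrist_force'],o['q'],rel(-36.5,8,39));print(rel(-36.5,-4,39))
im=np.ascontiguousarray(ctrl.camera('wrist')[...,::-1]);cv2.imwrite('pics/w6.png',im);meas(im,o)
```

```text
6.75 [-0.38429163 -0.03530465 -0.61977625] [-0.39336413  0.11393561  2.22575271  0.95242715  0.24909012 -2.76275663] (array([0.0005, 0.0004, 0.0002]), array([ 0.001,  0.001, -0.   ]), array([ 0.532, -0.039,  0.138]))
(array([0.0081, 0.0004, 0.0095]), array([ 0.001,  0.001, -0.   ]), array([ 0.532, -0.039,  0.126]))
blue [251, 251, 64, 11, 401] [280.9 255.5] [-36.1   0.4 -12.6] L -15.0 R 17.9
red [226, 279, 19, 9, 156] [234.8 283.1] [-26.  -23.6  -1.8] L -28.2 R -18.3
red [321, 280, 18, 8, 143] [329.4 283.5] [-26.   25.6  -1.5] L 21.3 R 30.6
```

Run:
```python
from m import *
im=np.ascontiguousarray(ctrl.camera('side')[...,::-1]);cv2.imwrite('pics/s2.png',im)
c=cam('side')
for P in [(-36.5,1,8),(-36,18,12),(-36,18,-12),(-41,18,0),(-62,56,68)]: print(P,np.round(proj(c,W(*P)),1))
a=cv2.resize(im[140:240,255:355],None,fx=5.5,fy=5.5,interpolation=3);b=cv2.resize(cv2.imread('pics/w6.png')[230:310,240:325],None,fx=2.8,fy=2.8,interpolation=3)[::-1,::-1]
k=np.zeros((550,798,3),np.uint8);k[:,:550]=a;k[:b.shape[0],555:555+b.shape[1]]=b;cv2.imwrite('pics/c5.png',k)
```

```text
(-36.5, 1, 8) [296.1 190.1]
(-36, 18, 12) [295.2 191.9]
(-36, 18, -12) [295.  199.4]
(-41, 18, 0) [296.9 195.8]
(-62, 56, 68) [303.8 181.8]
```

View pics/c5.png

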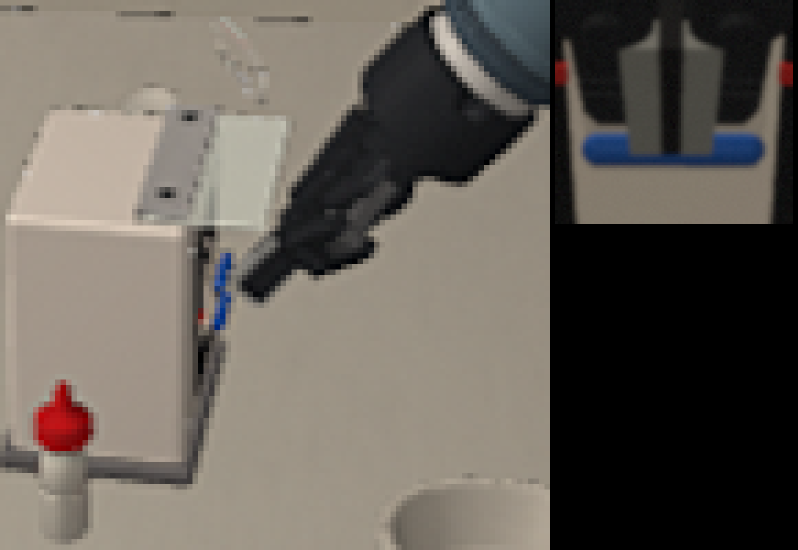

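The side view shows the fingertip at crop (242,283), about 5 mm short of the ridge crests at crop column 231, so the tip passed in front of them. The gripper is well clear of the visor. I'll lift, go in 8 mm deeper and push again.

Emit:
carry_out --steps '[-0.003,0,-0.003,0,0,0,0,-0.006,0,-0.007,0,0,0,0,-0.008,0,-0.01,0,0,0,0,-0.008,0,-0.01,0,0,0,0,-0.011,0,-0.0075,0,0,0,0,-0.0144,0,-0.005,0,0,0,0,-0.0144,0,-0.005,0,0,0,0,-0.013,0,-0.0035,0,0,0,0,-0.0115,0,-0.0015,0,0,0,0,-0.01,0,0.0005,0,0,0,0,-0.008,0,0.0025,0,0,0,0,-0.0065,0,0.0045,0,0,0,0,-0.0065,0,0.0045,0,0,0,0]'

```text
time_s: 8.15
eef_pos: [0.5393, -0.0402, 0.1377]
eef_rot: [0.333, 0.033, 0.942, -0.011]
wrist_force: [-4.6, -1.1, -0.2]
opening: 0.001
grasp_force: 2.4
```

Run:
```python
from m import *
o=ctrl.get_obs();print(o['time_s'],o['wrist_force'],o['q'],rel(-28.5,8,39));
im=np.ascontiguousarray(ctrl.camera('wrist')[...,::-1]);cv2.imwrite('pics/w7.png',im);meas(im,o)
```

```text
8.15 [-4.57135813 -1.07652723 -0.17855321] [-0.38694025  0.12935504  2.20836188  0.93127938  0.24762923 -2.73651493] (array([-0.0008,  0.0003,  0.0005]), array([ 0.001, -0.001, -0.001]), array([ 0.54 , -0.04 ,  0.138]))
blue [252, 233, 61, 10, 588] [281.9 237.5] [-36.1   1.1 -20.2] L -14.1 R 17.0
blue [248, 263, 19, 11, 79] [254.1 266.1] [-36.1 -12.3  -4.2] L -15.3 R -6.1
blue [300, 263, 17, 9, 55] [310.1 265.4] [-36.1  14.7  -4.5] L 9.8 R 18.1
red [223, 275, 20, 10, 170] [232.8 279.2] [-26.  -23.7  -1.9] L -28.6 R -18.5
red [322, 276, 19, 9, 161] [330.9 279.9] [-26.   25.7  -1.4] L 21.2 R 30.8
```

The wheel is now turning: the pushed ridge is near z = -4 and contact force is about 4.6 N. I'll push a little further.

Emit:
carry_out --steps '[0.0015,0,0.002,0,0,0,0,0.003,0,0.004,0,0,0,0,0.004,0,0.005,0,0,0,0,0.004,0,0.005,0,0,0,0]'

```text
time_s: 8.6
eef_pos: [0.5385, -0.04, 0.1305]
eef_rot: [0.332, 0.033, 0.943, -0.011]
wrist_force: [-6.2, -2.3, -2.8]
opening: 0.003
grasp_force: 3.2
```

Run:
```python
from m import *
o=ctrl.get_obs();print(o['time_s'],o['wrist_force'],rel(-28.5,1.5,39));
im=np.ascontiguousarray(ctrl.camera('wrist')[...,::-1]);cv2.imwrite('pics/w8.png',im);meas(im,o)
```

```text
8.6 [-6.19124226 -2.2845217  -2.79299198] (array([-0.0019,  0.0001,  0.0005]), array([ 0.001, -0.003, -0.001]), array([ 0.54 , -0.04 ,  0.131]))
blue [254, 242, 56, 5, 225] [281.5 243.6] [-36.1   1.1 -24.5] L -12.9 R 15.5
blue [248, 263, 19, 10, 75] [254.2 265.9] [-36.1 -12.2 -12.1] L -15.2 R -6.0
blue [300, 263, 16, 7, 44] [308.9 264.8] [-36.1  14.4 -12.6] L 10.1 R 17.9
red [222, 290, 20, 9, 171] [231.5 294.1] [-26.  -23.6  -1.8] L -28.3 R -18.4
red [322, 290, 20, 10, 173] [331.6 294.2] [-26.   25.7  -1.6] L 21.0 R 30.9
```

Digit 2 has been reached, with the pushed ridge at about -12. I'll retract straight back slowly, then rise.

Emit:
carry_out --steps '[0.0023,0,-0.002,0,0,0,0,0.0047,0,-0.0038,0,0,0,0,0.0093,0,-0.0075,0,0,0,0,0.0155,0,-0.0126,0,0,0,0,0.0233,0,-0.0189,0,0,0,0,0.0233,0,-0.0189,0,0,0,0,0.017,0,-0.0267,0,0,0,0,0.0107,0,-0.0344,0,0,0,0,0.0107,0,-0.0344,0,0,0,0,0.0107,0,-0.0344,0,0,0,0]'

```text
time_s: 9.65
eef_pos: [0.5109, -0.0385, 0.1531]
eef_rot: [0.335, 0.033, 0.942, -0.012]
wrist_force: [-0.8, 0.4, 1.2]
opening: 0.008
grasp_force: 0.0
```

```bash
cat >> m.py <<'E'
def dots(im):
    # white field between the two blue ridges -> dark blobs
    g=cv2.cvtColor(im,cv2.COLOR_BGR2GRAY);hsv=cv2.cvtColor(im,cv2.COLOR_BGR2HSV)
    n,l,s,ce=cv2.connectedComponentsWithStats(cv2.inRange(hsv,(100,120,60),(130,255,255)))
    b=sorted([(s[i],ce[i]) for i in range(1,n) if s[i,4]>100 and 200<ce[i][0]<370],key=lambda a:a[1][1])
    (p,_),(q,_)=b[:2];y0,y1,x0,x1=p[1]+p[3]+1,q[1]-1,p[0]+2,p[0]+p[2]-2
    roi=g[y0:y1,x0:x1];m=(roi<np.median(roi)*.65).astype(np.uint8)
    n,l,s,ce=cv2.connectedComponentsWithStats(m);print('dots',[(s[i,4],ce[i].round(1).tolist()) for i in range(1,n)],roi.shape)
E
python3 - <<'E'
from m import *
o=ctrl.get_obs();print(o['time_s'],o['wrist_force'],rel(-60,21,39),rel(-30,21,39));
im=np.ascontiguousarray(ctrl.camera('wrist')[...,::-1]);cv2.imwrite('pics/w9.png',im);meas(im,o);dots(cv2.imread('pics/w1.png'))
E
```

```text
9.65 [-0.82654059  0.39827758  1.2358576 ] (array([0.0031, 0.0006, 0.0004]), array([0.   , 0.002, 0.   ]), array([ 0.509, -0.038,  0.151])) (array([-0.0202,  0.0005,  0.0194]), array([0.   , 0.002, 0.   ]), array([ 0.539, -0.04 ,  0.151]))
blue [256, 246, 55, 10, 440] [282.5 250.6] [-36.1   1.1 -12.1] L -14.6 R 18.0
red [234, 271, 17, 7, 110] [241.5 274.1] [-26.  -23.5  -1.6] L -28.0 R -17.8
red [315, 271, 17, 8, 114] [323.3 274.1] [-26.   25.5  -1.6] L 20.6 R 30.7
dots [(np.int32(19), [17.8, 9.2])] (18, 37)
```

Emit:
carry_out --steps '[0.003,0,-0.02,0,0,0,0,0.006,0,-0.04,0,0,0,0,0.006,0,-0.04,0,0,0,0,0.006,0,-0.04,0,0,0,0]'

```text
time_s: 10.1
eef_pos: [0.4812, -0.0365, 0.1801]
eef_rot: [0.335, 0.033, 0.942, -0.012]
wrist_force: [0.5, 0.1, -0.8]
opening: 0.005
grasp_force: 0.0
```

Run:
```python
from m import *
o=ctrl.get_obs();print(o['time_s'],o['wrist_force'],rel(-60,21,39),rel(-30,21,39));
im=np.ascontiguousarray(ctrl.camera('wrist')[...,::-1]);cv2.imwrite('pics/w10.png',im);meas(im,o);dots(im)
```

```text
10.1 [ 0.53255988  0.06054156 -0.76233783] (array([-0.003 ,  0.0006,  0.0402]), array([ 0.   ,  0.002, -0.   ]), array([ 0.509, -0.038,  0.151])) (array([-0.0263,  0.0006,  0.0591]), array([ 0.   ,  0.002, -0.   ]), array([ 0.539, -0.04 ,  0.151]))
blue [261, 233, 45, 8, 311] [282.9 237. ] [-36.1   1.2 -11.8] L -14.3 R 17.7
red [242, 253, 13, 7, 76] [248.3 256.4] [-26.  -23.6  -1.7] L -28.1 R -18.8
red [311, 254, 13, 6, 76] [317.  256.5] [-26.   25.8  -1.5] L 21.5 R 30.8Traceback (most recent call last):
  File "<stdin>", line 3, in <module>
  File "m.py", line 16, in dots
    (p,_),(q,_)=b[:2];y0,y1,x0,x1=p[1]+p[3]+1,q[1]-1,p[0]+2,p[0]+p[2]-2
    ^^^^^^^^^^^
ValueError: not enough values to unpack (expected 2, got 1)
```

Emit:
carry_out --steps '[-0.013,0,-0.016,0,0,0,0,-0.013,0,-0.016,0,0,0,0,-0.013,0,-0.016,0,0,0,0,-0.013,0,-0.016,0,0,0,0]'

```text
time_s: 10.55
eef_pos: [0.4808, -0.0362, 0.1996]
eef_rot: [0.334, 0.033, 0.942, -0.011]
wrist_force: [-0.9, 0.4, 0.1]
opening: -0.001
grasp_force: 0.0
```

Run:
```python
from m import *
o=ctrl.get_obs();print(o['time_s'],o['wrist_force'],rel(-60,21,39),rel(-30,21,39));
im=np.ascontiguousarray(ctrl.camera('wrist')[...,::-1]);cv2.imwrite('pics/w11.png',im);meas(im,o);dots(im)
```

```text
10.55 [-0.93951059  0.38321452  0.14673818] (array([0.0088, 0.0002, 0.0557]), array([ 0.001,  0.   , -0.   ]), array([ 0.509, -0.038,  0.151])) (array([-0.0145,  0.0002,  0.0745]), array([ 0.001,  0.   , -0.   ]), array([ 0.539, -0.04 ,  0.151]))
blue [261, 212, 43, 7, 269] [282.1 215.3] [-36.1   1.2 -11.8] L -14.5 R 17.5
blue [260, 240, 46, 7, 271] [282.4 242.5] [-36.1   1.4  11.5] L -14.4 R 18.1
red [244, 231, 12, 6, 68] [249.5 233.6] [-26.  -23.4  -1.9] L -27.5 R -18.5
red [309, 231, 12, 7, 71] [314.6 233.6] [-26.   25.7  -1.9] L 21.5 R 30.5
dots [(np.int32(19), [15.0, 9.8]), (np.int32(20), [23.2, 9.8])] (19, 39)
```

Two dots now show. I'll do the same push once more, ending at the same depth.

Emit:
carry_out --steps '[0.0088,0,0.028,0,0,0,0,0.0088,0,0.0557,0,0,0,0,0.0088,0,0.0557,0,0,0,0,0.001,0,0.062,0,0,0,0,-0.007,0,0.068,0,0,0,0,-0.0145,0,0.0745,0,0,0,0,-0.0145,0,0.0745,0,0,0,0,-0.013,0,0.0765,0,0,0,0,-0.0115,0,0.0785,0,0,0,0,-0.01,0,0.08,0,0,0,0,-0.0085,0,0.082,0,0,0,0,-0.007,0,0.084,0,0,0,0,-0.0055,0,0.0855,0,0,0,0,-0.004,0,0.0875,0,0,0,0,-0.0022,0,0.0895,0,0,0,0,-0.0022,0,0.0895,0,0,0,0]'

```text
time_s: 12.2
eef_pos: [0.5383, -0.0401, 0.1318]
eef_rot: [0.334, 0.033, 0.942, -0.011]
wrist_force: [-3.6, 0.1, -1.7]
opening: -0.003
grasp_force: 1.8
```

Run:
```python
from m import *
o=ctrl.get_obs();print(o['time_s'],o['wrist_force'],rel(-30,1.5,39));
im=np.ascontiguousarray(ctrl.camera('wrist')[...,::-1]);cv2.imwrite('pics/w12.png',im);meas(im,o)
```

```text
12.2 [-3.63753603  0.06880648 -1.65938008] (array([-0.0001,  0.0002,  0.0006]), array([ 0.001, -0.   , -0.   ]), array([ 0.539, -0.04 ,  0.131]))
blue [249, 258, 19, 12, 160] [257.6 262.2] [-36.1 -10.7 -12.6] L -14.9 R -5.6
blue [299, 258, 17, 11, 133] [307.1 262.1] [-36.1  13.5 -12.6] L 9.5 R 17.8
red [222, 287, 20, 10, 172] [232.  291.2] [-26.  -23.6  -1.8] L -28.5 R -18.6
red [322, 287, 20, 10, 182] [331.3 291.4] [-26.   25.6  -1.6] L 21.0 R 30.9
```

Same signature as the last click. I'll retract straight back, then rise to the viewing spot.

Emit:
carry_out --steps '[0.0023,0,-0.002,0,0,0,0,0.0047,0,-0.0038,0,0,0,0,0.0093,0,-0.0075,0,0,0,0,0.0155,0,-0.0126,0,0,0,0,0.0233,0,-0.0189,0,0,0,0,0.0233,0,-0.0189,0,0,0,0,0.0107,0,-0.0344,0,0,0,0,0.006,0,-0.06,0,0,0,0,0.002,0,-0.09,0,0,0,0,0.002,0,-0.09,0,0,0,0,0.002,0,-0.09,0,0,0,0,0.002,0,-0.09,0,0,0,0]'

```text
time_s: 13.45
eef_pos: [0.4807, -0.0363, 0.2005]
eef_rot: [0.334, 0.033, 0.942, -0.011]
wrist_force: [-0.3, -1.1, -0.7]
opening: -0.0
grasp_force: 0.0
```

Run:
```python
from m import *
o=ctrl.get_obs();print(o['time_s'],o['eef_pos'],o['wrist_force'])
im=np.ascontiguousarray(ctrl.camera('wrist')[...,::-1]);cv2.imwrite('pics/w13.png',im);meas(im,o)
cv2.imwrite('pics/c6.png',cv2.resize(im[185:300,210:370],None,fx=4,fy=4,interpolation=3)[::-1,::-1])
dots(im)
```

```text
13.45 [ 0.48068717 -0.03629278  0.20050162] [-0.32604849 -1.08513493 -0.65531055]
blue [261, 211, 43, 7, 262] [282.3 214.3] [-36.1   1.1 -11.7] L -14.8 R 17.4
blue [260, 239, 46, 6, 269] [282.4 241.5] [-36.1   1.2  11.6] L -14.6 R 17.9
red [244, 230, 12, 6, 69] [249.7 232.5] [-26.  -23.5  -2. ] L -27.8 R -18.7
red [309, 230, 13, 6, 69] [314.8 232.6] [-26.   25.7  -1.8] L 21.3 R 31.1
dots [(np.int32(17), [11.1, 9.6]), (np.int32(18), [19.2, 9.5]), (np.int32(18), [27.8, 9.5])] (19, 39)
```

View pics/c6.png

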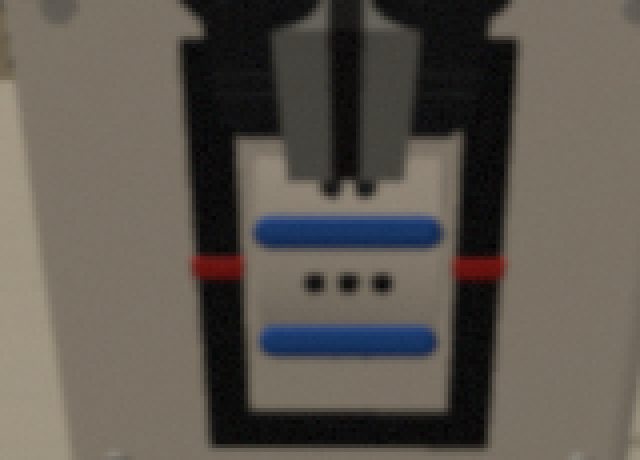

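Three dots sit between the red marks, the ridges are at ±11.7 mm (in the detent), and the tool is clear of everything.

```bash
python3 -c "
from bench import ctrl
print(ctrl.hand_in())"
```

```text
the job is handed in; nothing more can be done
None
```

I counted three blue jars in the green compartment, rolled the tally counter from 1 to 3 (three dots seen, wheel settled in its detent), and handed the job in about 13.5 s into the run; the verdict was not shown.

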